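# Load a control module into a service dock and latch its push-push tray

## Robot

A 6-joint arm with a two-finger parallel gripper is mounted at the origin on the work surface. World frame = base frame: x ahead of the robot, y to its left, z up, the work surface at z = 0. Lengths are in m, angles in rad, forces in N, time in s.
With the tool pointing down it reaches from about 0.3 to 0.825 m from the base axis. Payload 5.4 kg.
Tool frame: the origin (TCP) lies at the very end of the fingers, on their centre line; the grasp point (between the pads) lies 19 mm behind it; z points along the fingers, x is the direction in which the jaws open and shut, and the axes are right-handed (so a half turn about z gives the same grasp; the last joint's range is limited). The gripper opens to 92 mm and grips with 3 to 60 N. Pads are 20 mm wide; open, the fingers measure 128 mm over their backs; the gripper's body (75 mm by 189 mm) begins 69 mm behind the grasp point.
Start: joints at [-1.552, 0.158, 1.597, -0, 1.386, -0.21], TCP at [0.13, -0.56, 0.215] pointing down, gripper open.
Joint ranges: [-2.91, 2.91], [-0.94, 2.29], [0.18, 2.7], [-1.29, 4.43], [0.17, 2.64], [-3, 3]. Speed limits (rad/s): [2.57, 2.57, 3.14, 3.14, 3.14, 3.14].

## Interface

Orientations are given as a rotation vector (axis times angle).
In Python, from workcell import bot gives the robot as it stands. Calls block until the motion is done:
- bot.goto(position, orientation): joint-space move of the TCP to a pose.
- bot.line_to(position, rot=None, max_speed=0.15): straight line of the TCP; rot=None keeps the orientation; max_speed is the mean speed in m/s.
- bot.set_joints(angles): joint-space move.
- bot.set_gripper(opening, newtons=None): opening from 0.0 (shut) to 1.0 (fully open); newtons is the grip in N (None keeps the last); returns when the fingers have stopped.
- bot.hold(seconds).
- bot.inverse_kinematics(position, orientation): joint angles nearest the present ones, or None.
- bot.read_camera(name): name is "scene" or "top"; returns a dict with "pixels" (400x640x3 uint8, blue, green, red), "fx", "fy", "cx", "cy" (pixels), "k1" (the pictures are not rectified: a ray, as slopes to the right and down, at radius r is drawn at 1 + k1 r^2 times it, then the intrinsics apply), "R" (3x3) and "t" (3): a world point X has camera coordinates R X + t. Camera axes: x right, y down, z forward; pixel columns grow to the right and rows downward; lengths in m; the calibration is good to about 2 mm. A picture is of the moment at which its call begins. There is no depth.
A pose or a line that the arm cannot do raises bot.MotionError and nothing moves.
- bot.job_done(): hands the job in, once; it reports no verdict.
Readings, each from a call of its own:
- bot.current_clock(): time.
- bot.current_joints(): joint angles.
- bot.current_joint_vel(): joint speeds.
- bot.current_effort(): joint torques, N m.
- bot.current_ee_pos(): TCP position.
- bot.current_tool_rot(): TCP orientation.
- bot.current_contact_force(): force on the tool from outside, world axes, zero at the start.
- bot.current_ft_torque(): the same for the moment, N m.
- bot.current_opening(): opening from 0.0 (shut) to 1.0 (fully open).
Only numpy, scipy, OpenCV 4.12 (cv2) and the standard library are available. Lean on these libraries where they do the work, as an engineer would, in place of code of your own. Each camera call takes 0.05 s, during which the arm holds its last target.

## Task

Set the small finned control module down into the tray of the black service dock, lying flat between the four corner brackets with its plug end towards the dock's connector head. Then press the tray in by its upright thumb plate, gently (under 15 N), until its push-push latch has caught, let go, and make sure that it stays in with the module still seated; if it springs back out, press it again. Leave everything else on the bench where it is.

Things in the scene. Friction and masses are not known exactly. Their poses are not given: they have to be found in the camera images.
- dock: service dock, fixed: black base 205 x 110, 16 high, grey connector head (76 high) on its far end. Origin at bench height on its centre line, 85 from the base's front edge, 120 from its rear; x horizontal, the way the tray is pushed in (thumb plate to head), z up. Head at x = 58 to 118. Low rails beside the tray (y = -37, 37) reach 24 above the bench
- dock_hood (a point): middle of the lower front edge of the hood that reaches forward from the dock's head over the tray's path, at dock x = 15, 62 above the bench; axes as the dock's. The hood covers dock x = 15 to 58, y = -40 to 40; its top is 76 above the bench
- tray (a joint): how far the tray is pushed in (m): 0 = fully out, held by a spring (3.5 N at 0, 0.5 N more per 10 mm). Push-push latch: 1.5 mm past the catch point it meets a firm stop; let go there it comes back 6 mm and stays latched; the next push to the stop frees it again. The latch's depth is adjustable and set differently each time: latched rest 0.022 to 0.046, so feel for the stop; let go before the catch point, it returns to 0
- tray_pocket (a point): on the sliding aluminium tray: centre of the nest's floor, 22 above the bench; axes as the dock's, moves with the tray. Four L-shaped corner brackets (8 high above the floor, legs 12 long, 4 thick) leave 74 (x) by 52 (y) between them; the middles of all four sides are open. With the tray out it lies at dock x = -40
- tray_press (a point): middle of the front face of the tray's upright thumb plate (50 wide in y, 8 thick, from 17 to 67 above the bench), 45 above the bench, 64 in front (-x) of the nest's centre; push here along the dock's +x. On the way in the force stays below 8 N, the stop is rigid; over 15 N damages the latch. Hold a moment at the stop, ease off slowly
- module_center (a point): the control module to load: finned aluminium case 70 (x, with plug) by 48 (y) by 34 high, about 0.22 kg; point at its centre, 17 above its underside. x axis points to the plug end, z up
- module_plug (a point): the middle of the end face of the module's black plug, 35 from the module's centre along its +x and 12 above its underside
- big_module_center (a point): a look-alike module, too big for the tray: finned aluminium case 120 x 80 x 36 with a black plug; point at its centre. Bystander: leave alone
- spool: metal reel of solder, diameter 56, 44 high; origin under its centre. Bystander
- meter: orange hand-held multimeter lying flat, 85 x 170 x 43; origin under its centre. Bystander
- driver: screwdriver lying flat, 170 long; origin below its middle. Bystander
- tweezers: dark steel tweezers lying flat, about 120 x 14 x 4; origin below the middle. Bystander
- tip_pot: black open cup, diameter 64, 40 high; origin under its centre. Bystander
- flux_jar: small amber jar with black cap, diameter 48, 45 high; origin under its centre. Bystander
- parts_bin: grey open parts tray 100 x 140 x 30 with dividers; origin under its centre. Bystander
- module: the same control module as module_center, its origin under its centre (on its underside)
Things that resemble listed ones, but are neither listed nor needed, are in the scene too. What is shaped like the module but red is not meant.

How it is judged:
By the outcome, as a careful person would: the job done as asked, in the order asked, and still so for the second after the job is handed in, with the robot touching nothing.
It also fails if it takes over 54 s, if anything falls off the work surface, if the arm or the gripper's body presses on something with over 40 N, if the wrist force passes 120 N, or if a joint passes its speed limit or range.

## Working session

There is one attempt and no reset: what is moved stays moved. The work goes in short steps, each a Python script; the robot and the scene stay as the last script left them, time stands still between calls to the robot, and variables do not carry over. Pictures are saved under pics/ and viewed, and the job is handed in when it is done.

```bash
mkdir -p pics; ls
python3 - <<'E'
from workcell import bot
import cv2
print(bot.current_clock(),bot.current_ee_pos(),bot.current_tool_rot())
for n in("scene","top"):
    c=bot.read_camera(n); cv2.imwrite(f"pics/{n}0.png",c["pixels"]); print({k:v for k,v in c.items() if k!="pixels"})
E
```

```text
pics
0.0 [ 0.13036677 -0.55938357  0.21362253] [-2.45935304e+00  1.95246644e+00  1.89574289e-03]
{'fx': 419.2172127149525, 'fy': 419.2172127149525, 'cx': 317.52190562233665, 'cy': 203.92132438291807, 'k1': -0.051086753158420296, 'R': array([[ 0.85515156,  0.51808902, -0.01730832],
       [ 0.2669955 , -0.46882812, -0.84197007],
       [-0.44433008,  0.71539077, -0.53924654]]), 't': array([-0.46355547, -0.08648626,  1.38373809])}
{'fx': 453.96785702374103, 'fy': 453.96785702374103, 'cx': 312.8953467438277, 'cy': 203.92175718472237, 'k1': -0.10347314102563292, 'R': array([[-0.01178658, -0.99989577,  0.00833833],
       [-0.98671096,  0.01027887, -0.16215986],
       [ 0.16205725, -0.01013883, -0.98672927]]), 't': array([0.01533583, 0.56873301, 1.22499158])}
```

View pics/scene0.png

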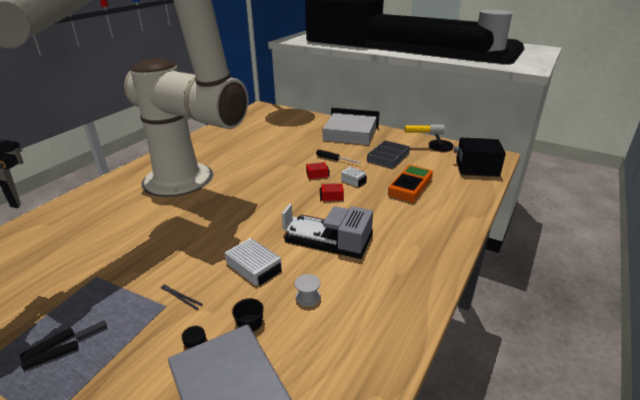

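View pics/top0.png

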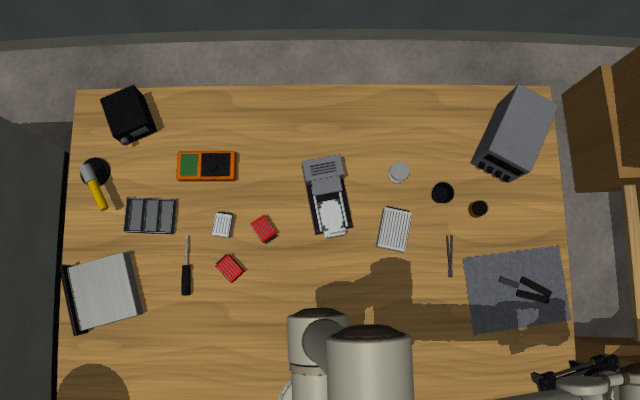

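The top view shows the small module at about (222,224), red look-alikes at (263,228) and (230,267), the dock at about (327,195) with its head at the top, and the big module at (394,229). I'll zoom in next.

Run:
```python
import cv2,numpy as np
t=cv2.imread("pics/top0.png");s=cv2.imread("pics/scene0.png")
a=cv2.resize(t[195:255,190:290],None,fx=8,fy=8,interpolation=cv2.INTER_CUBIC)
cv2.imwrite("pics/a.png",a)
cv2.imwrite("pics/b.png",cv2.resize(t[145:245,280:380],None,fx=6,fy=6,interpolation=cv2.INTER_CUBIC))
cv2.imwrite("pics/c.png",cv2.resize(s[150:260,270:390],None,fx=5,fy=5,interpolation=cv2.INTER_CUBIC))
```

```text
(no output)
```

View pics/a.png

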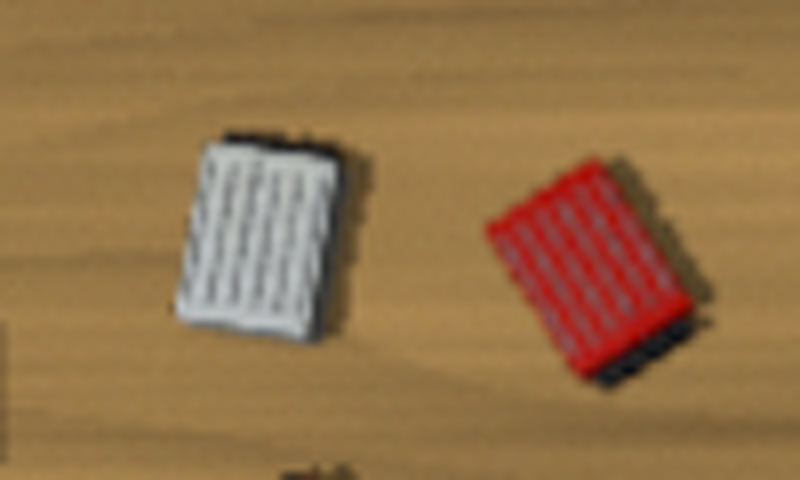

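View pics/b.png

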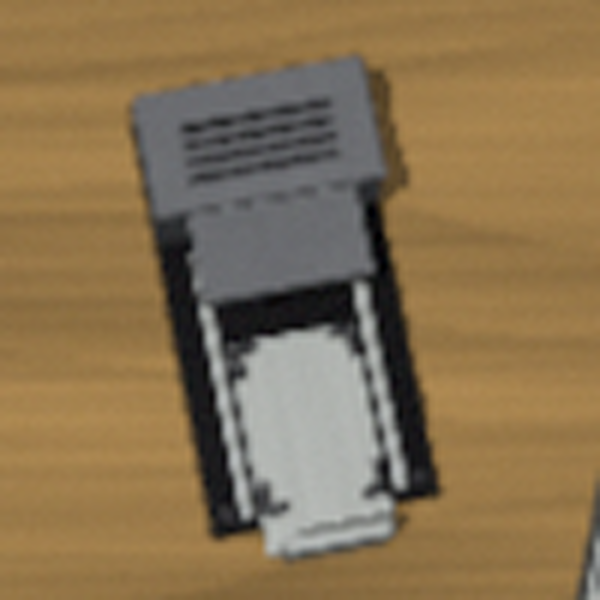

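View pics/c.png

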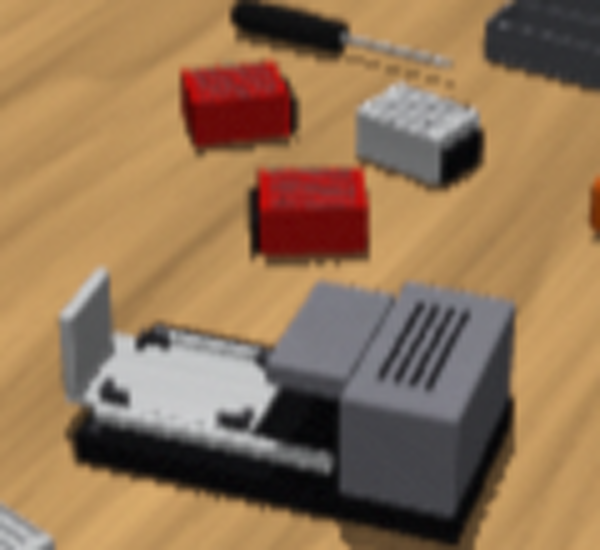

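Top view: the module's plug faces away from the robot (world +x) and the dock's head is at world +x too, so only a small turn is needed. I'll fit sub-pixel edge lines and cast them onto planes of known height.

```bash
cat > h.py <<'E'
import cv2,numpy as np
from scipy.ndimage import map_coordinates
def K(c): return np.array([[c["fx"],0,c["cx"]],[0,c["fy"],c["cy"]],[0,0,1.]])
def ray(c,uv,z):
    uv=np.asarray(uv,float).reshape(-1,1,2)
    n=cv2.undistortPoints(uv,K(c),np.array([c["k1"],0,0,0,0.])).reshape(-1,2)
    d=np.c_[n,np.ones(len(n))]@c["R"]; o=-c["R"].T@c["t"]
    return o+d*((z-o[2])/d[:,2])[:,None]
def proj(c,X):
    return cv2.projectPoints(np.asarray(X,float).reshape(-1,1,3),cv2.Rodrigues(c["R"])[0],c["t"],K(c),np.array([c["k1"],0,0,0,0.]))[0].reshape(-1,2)
def edge(img,p,q,trim=.12,w=2.5,n=40,sign=0):
    """subpixel edge points near segment p-q; sign=+1: brighter on the left-normal side (normal=(-dy,dx))"""
    g=cv2.cvtColor(img,cv2.COLOR_BGR2GRAY).astype(float)
    p=np.array(p,float);q=np.array(q,float);d=(q-p)/np.linalg.norm(q-p);nm=np.array([-d[1],d[0]])
    s=np.arange(-w,w+.01,.1);out=[]
    for t in np.linspace(trim,1-trim,n):
        P=p+(q-p)*t+s[:,None]*nm
        v=map_coordinates(g,[P[:,1],P[:,0]],order=1)
        gr=np.gradient(np.convolve(np.pad(v,4,'edge'),np.ones(9)/9,'valid'))
        gr=abs(gr) if sign==0 else np.maximum(sign*gr,0)
        i=gr.argmax(); wgt=gr*(abs(s-s[i])<.8)
        if wgt.sum()>0: out.append(p+(q-p)*t+nm*(s*wgt).sum()/wgt.sum())
    return np.array(out)
def wline(c,img,p,q,z,**k):
    """world line on plane z: centroid, direction, rms"""
    E=ray(c,edge(img,p,q,**k),z)[:,:2]
    for _ in range(3):
        vx,vy,x,y=cv2.fitLine(E.astype(np.float32),cv2.DIST_HUBER,0,.0005,.0005).ravel()
        r=abs((E-[x,y])@np.array([-vy,vx])); E=E[r<max(2*np.median(r),.0005)]
    d=np.array([vx,vy])
    return np.array([x,y]),d,r.mean()
E
cat > m.py <<'E'
from h import *
from workcell import bot
T=bot.read_camera("top");t=T["pixels"]
def A(x,y): return ((x+.5)/8-.5+190,(y+.5)/8-.5+195)
def B(x,y): return ((x+.5)/6-.5+280,(y+.5)/6-.5+145)
def show(n,p,q,z):
    c,d,r=wline(T,t,p,q,z)
    if d[0]<0:d=-d
    print(n,"c",c.round(4),"ang",np.degrees(np.arctan2(d[1],d[0])).round(2),"rms mm",round(r*1e3,2)); return c,d
show("mod L",A(205,150),A(178,318),.034)
show("mod R",A(338,160),A(309,336),.034)
show("mod back",A(178,320),A(308,338),.034)
show("mod frontTop",A(208,143),A(337,158),.034)
show("plug",A(225,136),A(335,148),.02)
show("headback",B(132,100),B(362,57),.076)
show("headL",B(132,100),B(155,220),.076)
show("headR",B(362,57),B(385,182),.076)
show("hoodfront",B(205,300),B(373,272),.076)
show("hoodL",B(190,215),B(205,300),.076)
show("hoodR",B(365,190),B(373,272),.076)
show("baseL",B(165,245),B(213,533),.016)
show("baseR",B(383,215),B(437,490),.016)
show("basefrontL",B(213,535),B(260,527),.016)
show("basefrontR",B(400,498),B(437,492),.016)
show("platefront",B(268,556),B(395,538),.067)
E
python3 m.py
```

```text
mod L c [0.5169 0.2859] ang -9.71 rms mm 0.48
mod R c [0.5151 0.2425] ang -9.84 rms mm 0.56
mod back c [0.4853 0.2738] ang 82.47 rms mm 0.26
mod frontTop c [0.5464 0.2601] ang 81.4 rms mm 0.53
plug c [0.5485 0.2625] ang 80.37 rms mm 0.55
headback c [ 0.6984 -0.0149] ang -78.63 rms mm 0.6
headL c [0.6544 0.038 ] ang 10.98 rms mm 0.28
headR c [ 0.6735 -0.0721] ang 9.88 rms mm 0.44
hoodfront c [ 0.5947 -0.0341] ang -80.58 rms mm 0.26
hoodL c [0.6073 0.0126] ang -0.27 rms mm 0.08
hoodR c [ 0.6216 -0.0687] ang 7.59 rms mm 0.26
baseL c [0.5558 0.0162] ang 10.17 rms mm 0.52
baseR c [ 0.5734 -0.0928] ang 10.52 rms mm 0.43
basefrontL c [ 0.49   -0.0067] ang -55.75 rms mm 0.35
basefrontR c [ 0.5046 -0.0962] ang -87.96 rms mm 0.05
platefront c [ 0.4776 -0.0463] ang -80.32 rms mm 0.34
```

Dock lines agree: yaw about 10.4° and the origin's along-axis coordinate at 0.564–0.566 from three features. Laterally, base and head differ by 3 mm. I'll rectify both views onto the tray and rail plane and the module top plane to check the centre lines.

```bash
cat >> h.py <<'E'
def rect(c,img,o,yaw,z,xr,yr,res=.0004):
    """metric top-down of plane z; rows = local x (up = +x), cols = local y (left = +y)"""
    xs=np.arange(xr[1],xr[0],-res);ys=np.arange(yr[1],yr[0],-res)
    X,Y=np.meshgrid(xs,ys,indexing='ij');cy,sy=np.cos(yaw),np.sin(yaw)
    W=np.stack([o[0]+cy*X-sy*Y,o[1]+sy*X+cy*Y,np.full_like(X,z)],-1)
    uv=proj(c,W.reshape(-1,3)).reshape(X.shape+(2,)).astype(np.float32)
    return cv2.remap(img,uv[...,0],uv[...,1],cv2.INTER_CUBIC)
def grid(im,xr,yr,res=.0004,step=.01):
    im=im.copy()
    for v in np.arange(np.ceil(xr[0]/step)*step,xr[1],step):
        r=int((xr[1]-v)/res);cv2.line(im,(0,r),(6 if round(v*1000)%50 else 20,r),(0,0,255),1)
    for v in np.arange(np.ceil(yr[0]/step)*step,yr[1],step):
        k=int((yr[1]-v)/res);cv2.line(im,(k,0),(k,6 if round(v*1000)%50 else 20),(0,0,255),1)
    return im
E
cat > r.py <<'E'
from h import *
from workcell import bot
yaw=np.radians(10.4);u=np.array([np.cos(yaw),np.sin(yaw)]);n=np.array([-u[1],u[0]])
o=u*.565+n*-.138;print(o)
C={k:bot.read_camera(k) for k in("top","scene")}
xr,yr=(-.11,.02),(-.065,.065)
P=[rect(c,c["pixels"],o,yaw,.023,xr,yr) for c in C.values()]
for p in P:
    g=cv2.cvtColor(p,cv2.COLOR_BGR2GRAY).astype(float)
    r0,r1=[int((xr[1]-v)/.0004) for v in(.005,-.075)]
    for a in range(r0,r1,40):
        m=g[a:a+40].mean(0); dg=np.gradient(np.convolve(m,np.ones(5)/5,'same'))
        pk=[i for i in range(8,len(dg)-8) if abs(dg[i])>1.5 and abs(dg[i])==abs(dg[i-7:i+8]).max()]
        print(round((xr[1]-(a+20)*.0004)*1e3),[(round((yr[1]-i*.0004)*1e3,1),'+' if dg[i]>0 else '-') for i in pk])
    print()
cv2.imwrite("pics/rd.png",np.hstack([grid(p,xr,yr) for p in P]))
my=np.radians(-9.2);mo=(.519,.2637);xr=yr=(-.05,.05)
P=[rect(C["top"],C["top"]["pixels"],mo,my,.034,xr,yr,.0003),rect(C["scene"],C["scene"]["pixels"],mo,my,.034,xr,yr,.0003)]
cv2.imwrite("pics/rm.png",np.hstack([grid(p,xr,yr,.0003) for p in P]))
E
python3 r.py
```

```text
[ 0.58062952 -0.03373955]
-3 [(54.2, '-'), (39.4, '+'), (33.0, '-'), (23.4, '+'), (17.0, '+'), (-19.8, '-'), (-25.8, '-'), (-34.6, '+'), (-41.8, '-'), (-56.2, '+')]
-19 [(54.2, '-'), (39.4, '+'), (33.8, '-'), (29.4, '+'), (22.6, '+'), (-30.6, '-'), (-35.4, '+'), (-41.4, '-'), (-55.4, '+')]
-35 [(53.8, '-'), (39.4, '+'), (33.8, '-'), (29.4, '+'), (-31.0, '-'), (-35.4, '+'), (-41.4, '-'), (-56.2, '+')]
-51 [(54.2, '-'), (39.4, '+'), (33.8, '-'), (29.4, '+'), (-31.0, '-'), (-35.4, '+'), (-41.4, '-'), (-55.4, '+')]
-67 [(54.2, '-'), (39.4, '+'), (33.4, '-'), (23.4, '+'), (-29.8, '-'), (-35.0, '+'), (-41.4, '-'), (-55.4, '+')]

-3 [(28.2, '-'), (12.2, '+'), (-13.4, '-'), (-21.8, '-'), (-33.0, '+'), (-43.8, '-'), (-49.4, '-')]
-19 [(45.8, '-'), (25.0, '+'), (-19.8, '-'), (-32.2, '+'), (-49.8, '-')]
-35 [(46.2, '-'), (39.4, '+'), (26.2, '+'), (-42.2, '-'), (-50.2, '-')]
-51 [(46.2, '-'), (39.4, '+'), (26.2, '+'), (-43.4, '-'), (-48.6, '-')]
-67 [(46.2, '-'), (39.8, '+'), (32.6, '-'), (23.0, '+'), (-22.6, '-'), (-33.4, '+'), (-44.2, '-'), (-49.8, '-')]
```

View pics/rd.png

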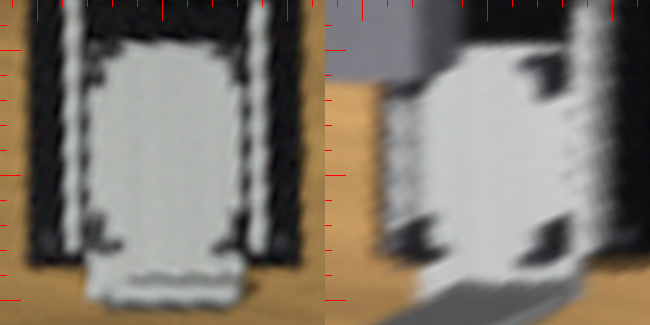

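View pics/rm.png

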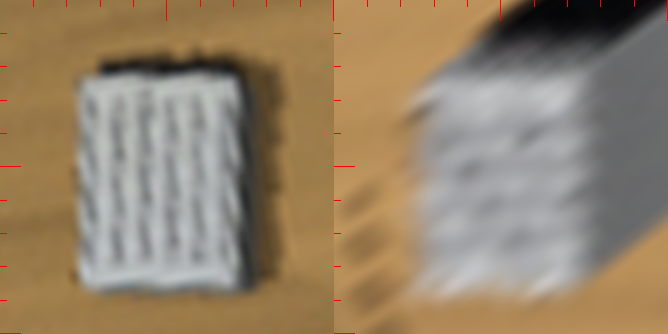

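Rail, tray and base mid-lines all give a lateral correction of −0.8 mm, so the pocket is at u = 0.5255, n = −0.1388, yaw 10.4°. The module centre is about (0.5196, 0.2654), yaw −9.2°. Its x position is only sure to about 2 mm, so I'll squeeze it lightly end-to-end first to centre it under the TCP, then grip it across its width.

```bash
cat >> h.py <<'E'
from scipy.spatial.transform import Rotation as Ro
def down(deg):
    f=np.radians(deg);c,s=np.cos(f),np.sin(f)
    return Ro.from_matrix(np.array([[c,s,0],[s,-c,0],[0,0,-1.]])).as_rotvec()
DY=np.radians(10.4);DU=np.array([np.cos(DY),np.sin(DY)]);DN=np.array([-DU[1],DU[0]])
DO=DU*.5655+DN*-.1388
def dock(x,y,z): return np.r_[DO+DU*x+DN*y,z]
E
python3 - <<'E'
from h import *
from workcell import bot
m=np.array([.5196,.2654]);a=-9.2
bot.set_gripper(.88,5)
print(bot.current_clock())
bot.goto(np.r_[m,.10],down(a));print(bot.current_clock(),bot.current_joints().round(2) )
bot.line_to(np.r_[m,.005],max_speed=.12)
print(bot.current_clock(),bot.current_ee_pos(),bot.current_contact_force())
bot.set_gripper(0.0,5)
print(bot.current_clock(),bot.current_opening()*92,bot.current_contact_force(),bot.current_ee_pos())
c=bot.read_camera("scene")["pixels"];cv2.imwrite("pics/s1.png",cv2.resize(c[110:260,250:410],None,fx=4,fy=4))
E
```

```text
0.6167
3.8333 [ 0.26  0.29  1.68 -0.    1.17  0.43]
4.775 [0.52041645 0.26562719 0.0058544 ] [-0.45104764  0.53870911 -0.49457758]
5.0917 70.01863214761123 [-3.07691892  0.66265523  5.27622195] [0.51962362 0.26577616 0.00593802]
```

View pics/s1.png

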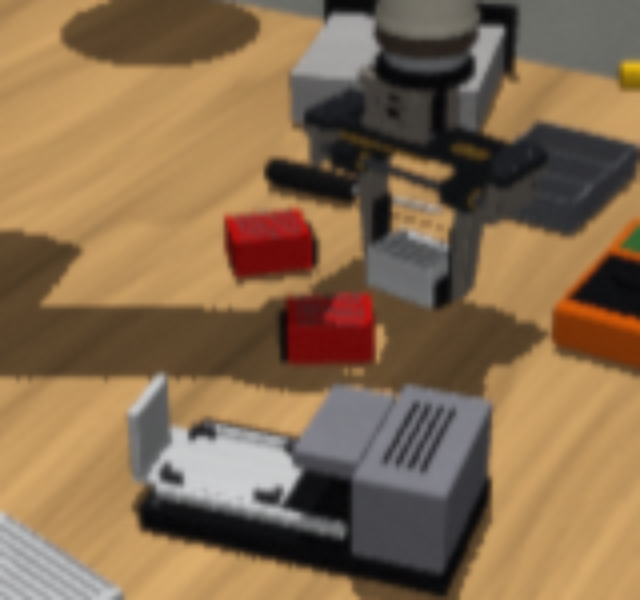

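The picture shows the module between the jaws, with both red ones untouched. The opening reads 70.0 mm, so it is squeezed squarely end-to-end. Now I'll grip across its width.

Run:
```python
from h import *
from workcell import bot
bot.hold(.15)
m=np.array(bot.current_ee_pos())[:2];print(m, Ro.from_rotvec(bot.current_tool_rot()).as_matrix()[:,0])
bot.set_gripper(.88)
bot.line_to(np.r_[m,.055],max_speed=.2)
bot.set_gripper(.72)
bot.goto(np.r_[m,.055],down(80.8));print(bot.current_clock(),bot.current_joints().round(2),bot.current_ee_pos())
bot.line_to(np.r_[m,.008],max_speed=.1)
bot.hold(.1);print(bot.current_ee_pos())
bot.set_gripper(0.0,20)
bot.hold(.1)
print(bot.current_clock(),bot.current_opening()*92,bot.current_contact_force(),bot.current_ee_pos())
bot.line_to(np.r_[m,.12],max_speed=.12)
print(bot.current_clock(),bot.current_opening()*92,bot.current_contact_force(),bot.current_ee_pos())
c=bot.read_camera("scene")["pixels"];cv2.imwrite("pics/s2.png",cv2.resize(c[110:260,250:410],None,fx=4,fy=4))
```

```text
[0.51961165 0.26575456] [ 9.87142118e-01 -1.59845036e-01 -5.83881785e-05]
7.875 [ 0.27  0.35  1.7   0.    1.09 -1.14] [0.51959979 0.26574529 0.05498413]
[0.5203862  0.26598654 0.00884944]
9.1 47.67216879639673 [0.44144151 0.63347073 2.84384286] [0.51999715 0.26592938 0.00849119]
10.1833 48.15783634796417 [ 0.647815   -0.75736533 -2.98322026] [0.51875766 0.26550026 0.11879947]
```

View pics/s2.png

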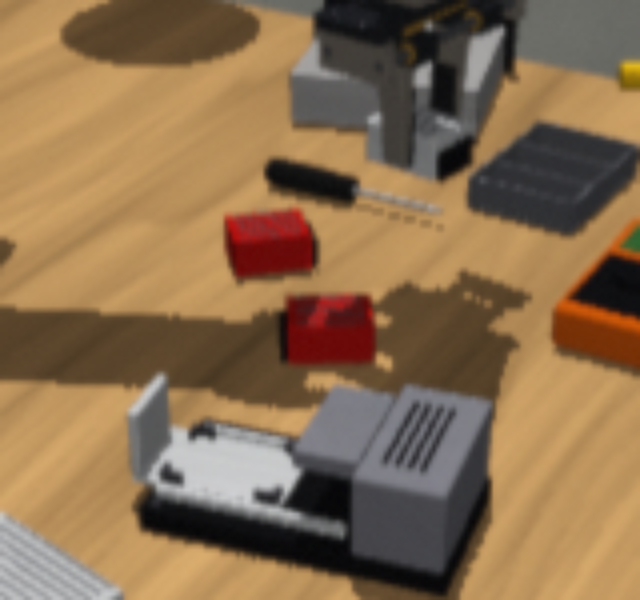

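Lifted, opening 48.2 mm with the plug end forward; the camera and mechanical module positions agree within 0.4 mm. Next I'll move over the pocket and check before lowering.

Run:
```python
from h import *
from workcell import bot
bot.goto(dock(-.0396,0,.12),down(100.4));print(bot.current_clock(),bot.current_joints().round(2))
bot.line_to(dock(-.0396,0,.042),max_speed=.12);bot.hold(.15)
p=np.array(bot.current_ee_pos());print(bot.current_clock(),p-dock(-.0396,0,.042),bot.current_contact_force())
for n,(a,b,c,d),f in(("scene",(170,260,270,390),6),("top",(145,245,280,380),6)):
    i=bot.read_camera(n)["pixels"];cv2.imwrite(f"pics/{n}3.png",cv2.resize(i[a:b,c:d],None,fx=f,fy=f,interpolation=cv2.INTER_CUBIC))
```

```text
11.4083 [-0.3   0.17  1.78  0.    1.19 -2.05]
12.3583 [ 0.00096983 -0.00025481  0.00116381] [ 0.42847189 -0.2098577  -2.71586788]
```

View pics/scene3.png

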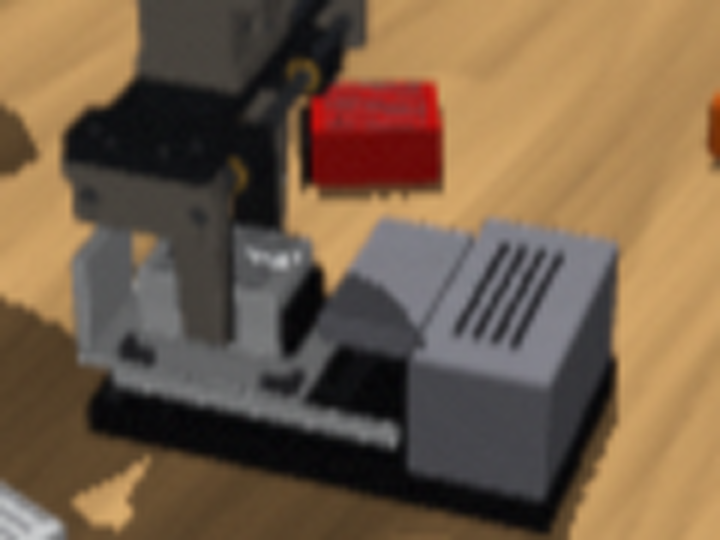

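View pics/top3.png

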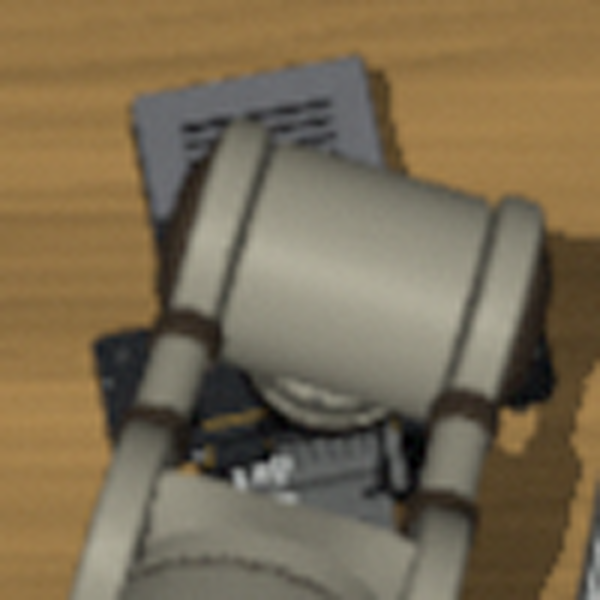

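Scene view: the module hangs over the nest, plug towards the head, just above the brackets. Lowering in guarded steps.

Run:
```python
from h import *
from workcell import bot
bot.hold(.2);F0=np.array(bot.current_contact_force());p=np.array(bot.current_ee_pos())
print(bot.current_clock(),p-dock(-.0396,0,.042),F0)
off=np.r_[(dock(-.0396,0,0)-p)[:2],0]
print(off)
z=.042
while z>.0285:
    z-=.002
    bot.line_to(dock(-.0396,0,z)+off*.8,max_speed=.03)
    F=np.array(bot.current_contact_force())-F0;p=np.array(bot.current_ee_pos())
    d=p[:2]-DO
    print(round(bot.current_clock(),2),round(z,4),p[2].round(4),(d@DU).round(4),(d@DN).round(4),(F[:2]@DU).round(2),(F[:2]@DN).round(2),F[2].round(2))
    if F[2]>5: break
```

```text
12.6583 [ 1.00560019e-04 -3.80687905e-05  2.13827969e-04] [-0.5060306   0.47323122 -2.91933617]
[-1.00560019e-04  3.80687905e-05  0.00000000e+00]
12.91 0.04 0.0397 -0.0399 0.0001 0.6 -0.79 0.26
13.16 0.038 0.0378 -0.0398 0.0001 0.66 0.27 0.49
13.41 0.036 0.0358 -0.0398 0.0002 -0.44 -1.55 0.46
13.66 0.034 0.0338 -0.0398 0.0001 0.24 -0.31 1.09
13.91 0.032 0.0318 -0.0398 0.0001 1.0 -0.5 -0.32
14.16 0.03 0.0305 -0.0392 -0.0002 0.13 -1.25 5.52
```

Contact came at z = 0.0305, exactly the tray-floor height, with no side force: it is in the nest. Releasing and retreating, then looking.

Run:
```python
from h import *
from workcell import bot
bot.set_gripper(.8)
p=np.array(bot.current_ee_pos());bot.line_to(np.r_[p[:2],.10],max_speed=.15)
bot.set_gripper(0,20)
bot.goto(dock(-.160,0,.10),down(100.4))
print(bot.current_clock())
for n,(a,b,c,d),f in(("scene",(170,260,270,390),6),("top",(145,245,280,380),6)):
    i=bot.read_camera(n)["pixels"];cv2.imwrite(f"pics/{n}4.png",cv2.resize(i[a:b,c:d],None,fx=f,fy=f,interpolation=cv2.INTER_CUBIC))
```

```text
16.9917
```

View pics/scene4.png

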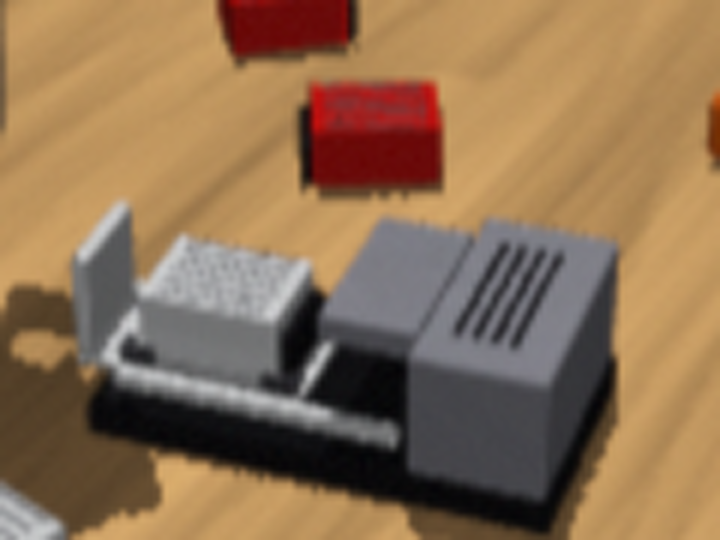

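View pics/top4.png

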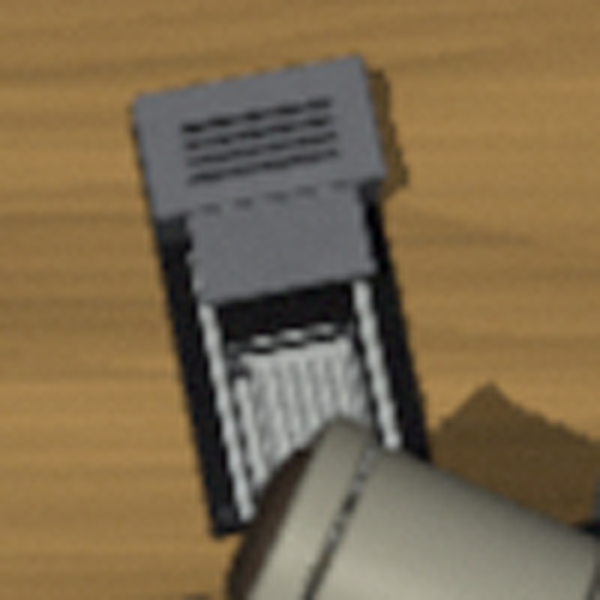

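Module sits flat in the nest, plug towards the head, tray still out. Now the press: find contact with the thumb plate, then advance to 24 mm (before the shallowest stop at 28 mm), logging force.

```bash
cat >> h.py <<'E'
def st(bot):
    p=np.array(bot.current_ee_pos());F=np.array(bot.current_contact_force());d=p[:2]-DO
    return d@DU,d@DN,p[2],F
E
python3 - <<'E'
from h import *
from workcell import bot
bot.line_to(dock(-.135,0,.10),max_speed=.15)
bot.line_to(dock(-.135,0,.033),max_speed=.12);bot.hold(.2)
F0=[]
for _ in range(5): bot.hold(.02);F0.append(st(bot)[3])
F0=np.mean(F0,0);np.save("F0.npy",F0);print(bot.current_clock(),st(bot)[:3],F0)
bot.line_to(dock(-.119,0,.033),max_speed=.05)
x=-.119;xc=None
while x<-.09:
    x+=.001 if xc is None else .003
    bot.line_to(dock(x,0,.033),max_speed=.02)
    a,b,z,F=st(bot);f=-(F-F0)[:2]@DU
    print(round(bot.current_clock(),2),round(x,4),round(a,4),round(b,4),round(z,4),round(f,2),(F-F0).round(1))
    if f>9: print("high");break
    if xc is None and f>2.5: xc=a
    if xc is not None and a-xc>.0205: break
print("contact",xc);np.save("xc.npy",[xc,x])
E
```

```text
18.4 (np.float64(-0.1345487529224025), np.float64(-0.0003025199498157165), np.float64(0.033635329546005135)) [-0.48782197  0.13843823 -0.18624543]
19.12 -0.118 -0.1181 0.0 0.0329 -0.22 [ 0.3 -0.4  1.3]
19.37 -0.117 -0.117 -0.0 0.033 -1.56 [1.5 0.7 0.3]
19.62 -0.116 -0.116 -0.0 0.033 -1.26 [ 1.2  0.5 -0. ]
19.87 -0.115 -0.1152 0.0001 0.0329 0.16 [-0.2  0.2  0.9]
20.12 -0.114 -0.1144 0.0001 0.0329 3.4 [-3.4 -0.4  1.3]
20.42 -0.111 -0.111 0.0001 0.0329 3.17 [-3. -1.  2.]
20.72 -0.108 -0.108 0.0001 0.0329 4.3 [-4.1 -1.4  1.5]
21.02 -0.105 -0.105 0.0001 0.0329 4.21 [-4.2 -0.7  0.9]
21.32 -0.102 -0.1021 0.0001 0.0329 3.29 [-3.1 -1.2  0.7]
21.62 -0.099 -0.0991 0.0001 0.0329 3.62 [-3.5 -0.7  0.3]
21.92 -0.096 -0.0961 0.0001 0.0329 3.34 [-3.1 -1.8  0.7]
22.22 -0.093 -0.0932 0.0001 0.0329 4.0 [-3.6 -2.3 -1. ]
contact -0.1144456465283391
```

Contact at dock x = −0.1145, as predicted, with force of 3–4 N. Advancing in 0.5 mm steps to feel for the stop.

Run:
```python
from h import *
from workcell import bot
F0=np.load("F0.npy");xc,x=np.load("xc.npy");xc=-.1146
x+=.003;bot.line_to(dock(x,0,.033),max_speed=.02)
hist=[];last=None;stop=False
while x-xc<.056:
    x+=.0005
    bot.line_to(dock(x,0,.033),max_speed=.02)
    a,b,z,F=st(bot);f=-(F-F0)[:2]@DU
    print(round(bot.current_clock(),2),round((x-xc)*1e3,1),round((a-xc)*1e3,2),round(f,2))
    if f>8: stop=True;break
    hist.append(f)
bot.hold(.3);a,b,z,F=st(bot);print("hold",stop,(a-xc)*1e3,-(F-F0)[:2]@DU,b,z,bot.current_clock())
np.save("xs.npy",[xc,x])
```

```text
22.77 25.1 24.8 5.81
23.02 25.6 25.25 4.55
23.27 26.1 25.81 4.46
23.52 26.6 26.34 5.22
23.77 27.1 26.88 4.89
24.02 27.6 27.39 4.79
24.27 28.1 27.9 4.27
24.52 28.6 28.47 4.79
24.77 29.1 29.0 4.0
25.02 29.6 29.54 4.23
25.27 30.1 30.07 4.04
25.52 30.6 30.48 4.8
25.77 31.1 30.97 3.52
26.02 31.6 31.46 4.89
26.27 32.1 31.97 3.66
26.52 32.6 32.33 4.95
26.77 33.1 32.52 7.7
27.02 33.6 32.73 7.95
27.27 34.1 32.86 9.27
hold True 32.873496322202726 8.704176535916904 2.2670225784009634e-05 0.032941970831641895 27.5667
```

The stop is clear: position stalls at 32.8 mm while force rises to about 9 N. Easing off slowly; contact should be lost near 26.8 mm if it latched.

Run:
```python
from h import *
from workcell import bot
F0=np.load("F0.npy");xc,x=np.load("xs.npy")
bot.hold(.2)
for i in range(14):
    x-=.0008
    bot.line_to(dock(x,0,.033),max_speed=.01)
    a,b,z,F=st(bot);f=-(F-F0)[:2]@DU
    print(round(bot.current_clock(),2),round((a-xc)*1e3,2),round(f,2))
bot.line_to(dock(-.14,0,.033),max_speed=.08)
bot.line_to(dock(-.16,0,.12),max_speed=.2)
bot.goto(dock(-.09,.32,.2),down(100.4))
print(bot.current_clock())
for n,(a,b,c,d),f in(("scene",(170,260,270,390),6),("top",(145,245,280,380),6)):
    i=bot.read_camera(n)["pixels"];cv2.imwrite(f"pics/{n}5f.png",i);cv2.imwrite(f"pics/{n}5.png",cv2.resize(i[a:b,c:d],None,fx=f,fy=f,interpolation=cv2.INTER_CUBIC))
```

```text
28.02 32.53 7.55
28.27 32.19 4.8
28.52 31.51 4.77
28.77 30.67 5.19
29.02 29.82 5.27
29.27 29.0 4.93
29.52 28.26 4.86
29.77 27.5 4.89
30.02 26.75 4.93
30.27 25.99 3.12
30.52 25.68 3.31
30.77 25.44 0.06
31.02 24.47 -0.68
31.27 23.01 -0.72
33.8917
```

View pics/scene5.png

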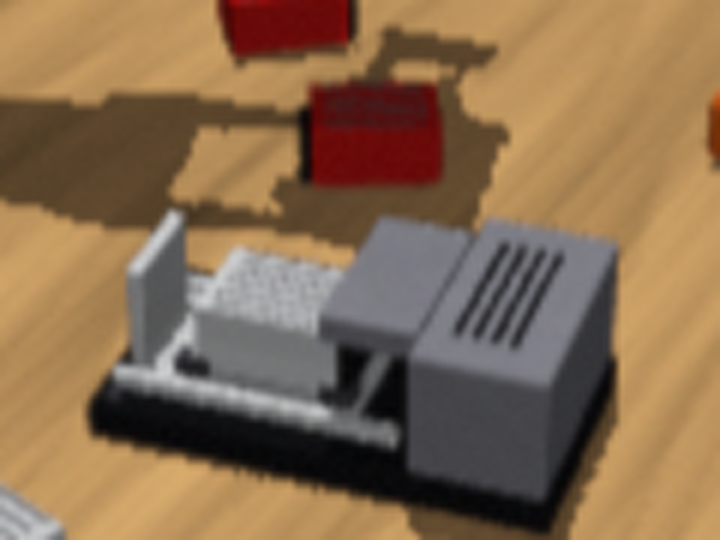

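View pics/top5f.png

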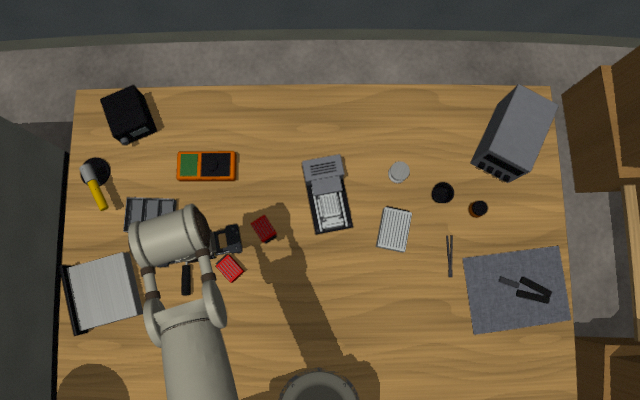

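The tray stayed in after release: force fell to zero at 25–26 mm and the module is level in the nest under the hood. I'll wait, re-measure the plate position, and check bystanders.

Run:
```python
from h import *
from workcell import bot
bot.hold(1.5)
T=bot.read_camera("top");S=bot.read_camera("scene")
xr,yr=(-.11,.04),(-.06,.06)
P=rect(T,T["pixels"],DO,DY,.067,xr,yr);Q=rect(T,T["pixels"],DO,DY,.056,xr,yr)
cv2.imwrite("pics/fin.png",np.hstack([grid(P,xr,yr),grid(Q,xr,yr)]))
for n,c in(("top",T),("scene",S)):
    a=cv2.imread(f"pics/{n}5f.png");d=cv2.absdiff(a,c["pixels"]).max(2);y,x=np.nonzero(d>40);print(n,"changed vs before wait",len(x),(x.min(),x.max(),y.min(),y.max()) if len(x) else "")
a=cv2.imread("pics/top0.png");d=cv2.absdiff(a,T["pixels"]).max(2);cv2.imwrite("pics/diff.png",d)
print(bot.current_clock(),bot.current_contact_force())
```

```text
top changed vs before wait 211 (np.int64(128), np.int64(323), np.int64(206), np.int64(399))
scene changed vs before wait 10 (np.int64(206), np.int64(347), np.int64(49), np.int64(203))
35.5917 [ 0.55520954  0.65771004 -0.76639946]
```

View pics/fin.png

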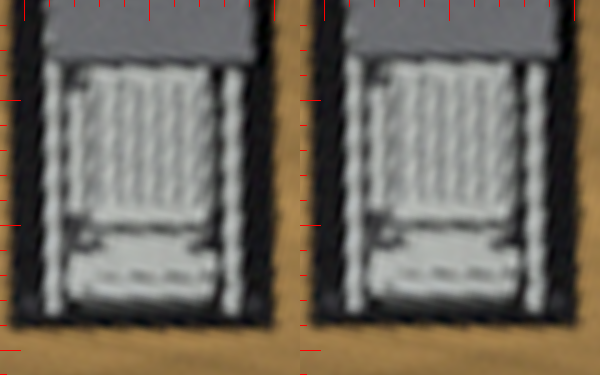

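View pics/diff.png

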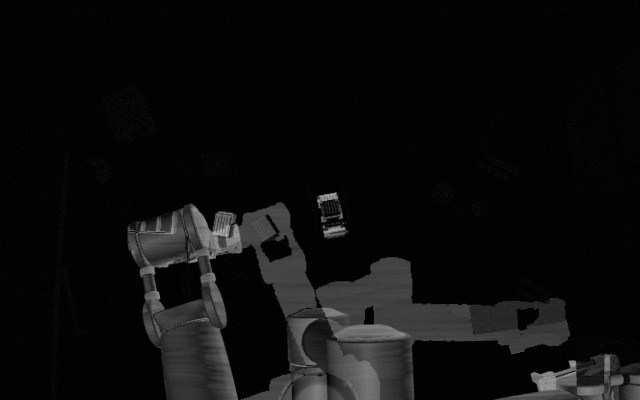

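The rectified view shows the plate front at about x = −80 mm, so the tray is still roughly 25 mm in, and the module is square between the brackets. The difference image shows only the module, the tray, the arm and shadows changed. Handing in.

```bash
python3 -c "
from workcell import bot
bot.job_done();print(bot.current_clock())"
```

```text
the job is handed in; nothing more can be done
the job is handed in; nothing more can be done
```

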